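Lean the orange gel cassette on the drain rack

TASK

Lift the orange-framed gel cassette out of the slotted white stand and set it down, without dropping it, on the drain rack: bottom edge on the black rubber pad's white line, centred and square to the rail, its upper part leaning back on the rail at about 20 degrees from upright. Let go so that it stays there without sliding, and leave the blue and green cassettes standing in their slots.

Things in the scene. Friction and masses are not known exactly. Their poses are not given: they have to be found in the camera images.
- orange_cassette: Gel cassette to move: rigid flat plate, 10 mm thick (its x), 120 wide (y), 140 tall (z), glass in an orange frame whose top 24 mm is a solid grip strip; about 0.22 kg. Origin: centre of its underside. Starts upright, its lowest 22 mm in one of three slots of a fixed white stand (1 mm play): pull it straight up. Either face may lean on the rail, which touches it 80 mm up: hold only its top 40 mm.
- blue_cassette: Bystander: same plate, origin and axes, with a blue frame, in another slot of the stand. The stand is 200 x 140 mm, 30 mm tall, its slot floors 8 mm above the bench, the slots 70 mm apart along the cassettes' x, so 60 mm is free between neighbouring plates.
- green_cassette: Bystander: same plate, origin and axes, with a green frame, in another slot of the stand. An orange tube rack (140 x 60 mm, 57 tall) stands between the stand and the drain rack, and a capped bottle, 150 mm tall, beyond it.
- drain_rack: Fixed, 100 mm deep (x), 210 wide (y). Origin: centre of underside. Rubber pad, top at z=14 mm, x -35 to 31. Round rail, 10 mm thick, 190 long along y, axis at x=-20, z=87.5; nothing above it. Lip: inner face x=32, top z=24. The plate stands between rail and lip, top leaning over the rail to -x (about towards the robot). White line at x=12: lower edge of the leaning face there gives 20 degrees.

How it is judged:
By the outcome, as a careful person would: the job done as asked, in the order asked, and still so for the second after the job is handed in, with the robot touching nothing.
It also fails if it takes over 48 s, if anything falls off the work surface, if the arm or the gripper's body presses on something with over 40 N, if the wrist force passes 120 N, or if a joint passes its speed limit or range.

ROBOT

A 6-joint arm with a two-finger parallel gripper is mounted at the origin on the work surface. World frame = base frame: x ahead of the robot, y to its left, z up, the work surface at z = 0. Lengths are in m, angles in rad, forces in N, time in s.
With the tool pointing down it reaches from about 0.3 to 0.875 m from the base axis. Payload 4.2 kg.
Tool frame: the origin (TCP) lies midway between the tips of the shut fingers; the grasp point (between the pads) lies 19 mm behind it; z points along the fingers, y is the line along which they close (so a half turn about z gives the same grasp; the last joint's range is limited). The gripper opens to 85 mm and grips with 20 to 120 N. Pads are 22 mm wide; open, the fingers measure 114 mm over their backs; the gripper's body (76 mm by 85 mm) begins 54 mm behind the grasp point. The pads swing forward as they close: fully open they stand 13 mm farther back than shut.
Start: joints at [-1.264, 0.32, 1.565, -0, 1.257, -0.02], TCP at [0.185, -0.545, 0.231] pointing down, gripper open.
Joint ranges: [-3.11, 3.11], [-0.84, 2.01], [0.21, 2.61], [-1.34, 4.49], [0.05, 2.63], [-2.56, 2.56]. Speed limits (rad/s): [2.57, 2.57, 3.14, 3.14, 3.14, 3.14].

INTERFACE

Orientations are given as a unit quaternion [w, x, y, z].
In Python, from rig import r gives the robot as it stands.
- The arm moves only by the tool creep_tool, called after "Request:" in YAML: its name, and indented under it one key for each argument. Schema: {"type":"object","properties":{"ticks":{"type":"object","properties":{"steps":{"type":"array","items":{"type":"array","items":{"type":"number"},"minItems":5,"maxItems":5},"minItems":1,"maxItems":10}},"additionalProperties":false,"required":["steps"]},"only":{"type":"string"},"quiet":{"type":"boolean"},"lines":{"type":"string"}},"required":["ticks"],"additionalProperties":false}. ticks is an object whose key "steps" holds a list of rows, 1 to 10 of them, each of 5 numbers: the opening from 0.0 (shut) to 1.0 (fully open), then dx, dy, dz in fractions of the full range, 1 being 80 cm, then a turn about the tool's z in normalised numbers (1 is pi rad); each row is the pose to reach, as a shift and turn from the pose commanded when the call began, along the tool's axes at that moment; what a row does not reach only later rows make up. A row lasts 1/8 s, in which the tool goes at most 0.0625 m and 0.188 rad, less where a joint would pass 70% of its speed; a pose out of reach is approached as far as the arm can. The fingers move at their own pace and stop on an object; the grip force is fixed at half the most. Time passes only in rows, so rows that do not move let the fingers close. The tool returns the time, the measured TCP pose, the force, the opening and the grip force at its end. only (a regular expression) keeps the lines of the reply that match it, lines (a string "A,B") keeps lines A to B, and quiet returns only ok. Shift and turn numbers lie between -1 and 1, and a call with a number outside is refused. Input that does not fit is refused with a message, and nothing moves.
- r.state(): the state, without advancing time (a new reading comes with each control period).
- r.capture(name): name is "side" or "top"; returns the picture (480x640x3 uint8, blue, green, red); there is no depth.
- r.camera_info(name): a dict with "vfov" (degrees; the focal length in pixels is half the picture's height over the tangent of half this angle, whatever the lens; pixels are square), "cx", "cy" (the principal point, pixels), "dist_coeffs" ([k1, k2, p1, p2, k3] as OpenCV has them; the pictures are not rectified), "rvec" (rotation vector, rad) and "tvec" (3), from world to camera coordinates, as OpenCV has them. Camera axes: x right, y down, z forward; pixel columns grow to the right and rows downward; lengths in m; the calibration is good to about 2 mm. A picture is of the moment at which its call begins. camera_info takes no time and is no camera call.
- r.sign_off(): hands the job in; it is judged then, once.
The state is a dict: "t": time; "qpos": joint angles; "dq": joint speeds; "joint_torque": joint torques, N m; "tcp_pos": TCP position; "ee_rot": TCP orientation; "wrist_force": force on the tool from outside, world axes, zero at the start; "moment": the same for the moment, N m; "opening": opening from 0.0 (shut) to 1.0 (fully open); "finger_force": force on a finger pad.
Only numpy, scipy, OpenCV 4.12 (cv2) and the standard library are available. Lean on these libraries where they do the work, as an engineer would, in place of code of your own. Each camera call takes 0.05 s, during which the arm holds its last target. There are 200 camera calls.

## Working session

There is one attempt and no reset: what is moved stays moved. The work goes in short steps, Python scripts to look and compute and a tool call to move; the robot and the scene stay as the last step left them, time stands still between calls to the robot, and variables do not carry over. Pictures are saved under pics/ and viewed, at most 13 in all, crops included, and the job is handed in when it is done.

```bash
ls; mkdir -p pics
```

Run:
```python
from rig import r
import cv2
for n in("side","top"):
    cv2.imwrite(f"pics/{n}0.png",r.capture(n)); print(n,r.camera_info(n))
s=r.state();print(s["t"],s["tcp_pos"],s["ee_rot"],s["opening"])
```

```text
pics
rig.py
side {'vfov': 53.82583600988517, 'cx': 315.0437134914258, 'cy': 237.76112182042723, 'dist_coeffs': array([-0.0833925,  0.       ,  0.       ,  0.       ,  0.       ]), 'rvec': array([ 0.77198786, -2.42208728,  1.27432714]), 'tvec': array([0.46525655, 0.22220392, 0.4482311 ])}
top {'vfov': 49.45079107378608, 'cx': 325.44718014112703, 'cy': 238.00210886244636, 'dist_coeffs': array([-0.03193292,  0.        ,  0.        ,  0.        ,  0.        ]), 'rvec': array([ 2.18313895, -2.03663612,  0.21653852]), 'tvec': array([-0.03649879,  0.55868278,  0.76100218])}
0.1 [ 0.18445995 -0.5441699   0.23056809] [-7.81493921e-04  9.86680779e-01  1.62666588e-01 -1.02480061e-04] 0.9997102925014661
```

View pics/side0.png

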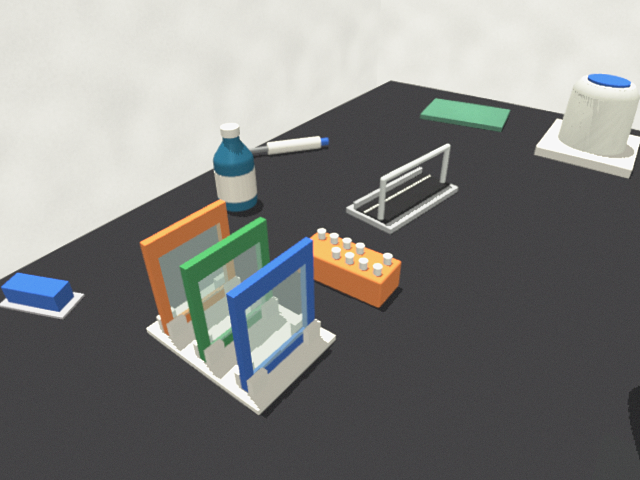

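View pics/top0.png

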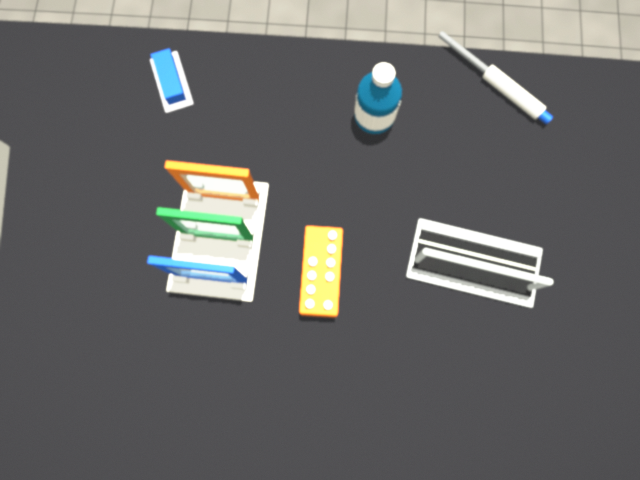

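Side: orange cassette at left, top corners near (147,243) and (227,207), with the drain rack near (405,185). Top: orange top edge runs (167,164)–(255,172), and the rack spans about (410–550, 220–303). I'll enlarge both for pixel detail.

Run:
```python
import cv2,numpy as np
t=cv2.imread("pics/top0.png");s=cv2.imread("pics/side0.png")
def c(im,x,y,w,h,k,step=10):
    o=cv2.resize(im[y:y+h,x:x+w],None,fx=k,fy=k,interpolation=cv2.INTER_CUBIC)
    for i in range(0,w,step):cv2.line(o,(i*k,0),(i*k,4),(0,0,255) if (x+i)%50 else (255,255,0),2)
    for i in range(0,h,step):cv2.line(o,(0,i*k),(4,i*k),(0,0,255) if (y+i)%50 else (255,255,0),2)
    return o
a=np.vstack([c(t,400,210,160,60,5),c(t,400,260,160,50,5)])
cv2.imwrite("pics/a.png",a)
b=np.vstack([np.hstack([c(t,150,150,130,60,3),c(s,340,140,130,60,3)]),np.hstack([c(s,140,190,130,130,3),c(s,340,140,130,130,3)])])
cv2.imwrite("pics/b.png",b)
```

```text
(no output)
```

View pics/a.png

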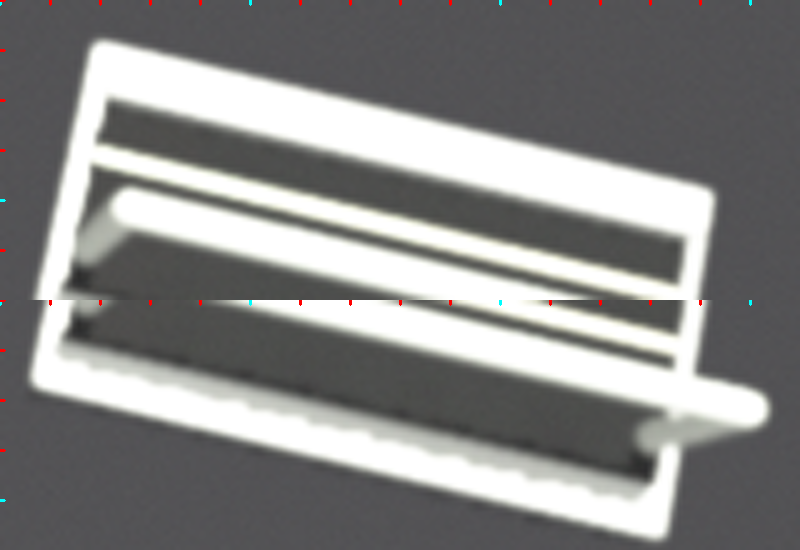

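View pics/b.png

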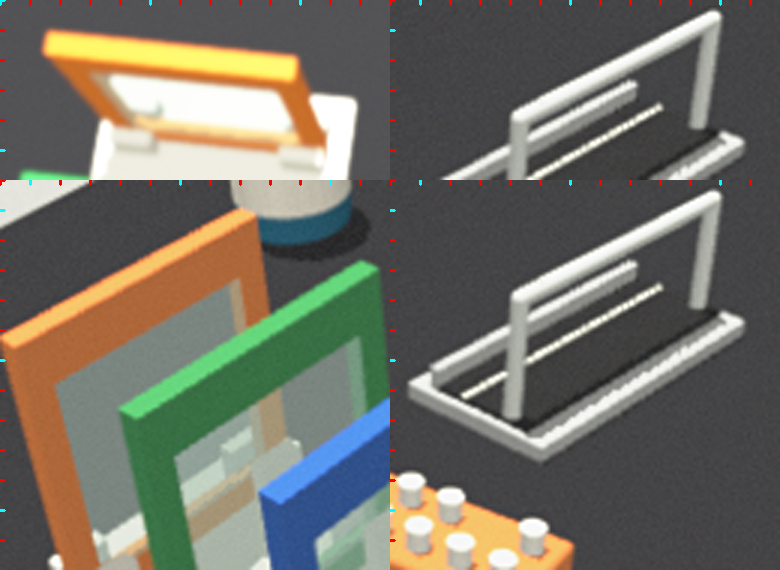

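Top crops: the cassette's bright top face has ends at about (165,163) and (249,172). The white line runs (418,241)–(536,270), and the rail runs (425,251)–(551,282). Side: cassette top ends are near (144,244) and (223,201), the line runs (364,212)–(430,176), and the rail runs (383,179)–(448,146). Next step is to refine the cassette by mask and triangulate everything.

Create h.py:
```python
from rig import r
import cv2,numpy as np
class C:
    def __init__(s,n):
        i=r.camera_info(n);f=240/np.tan(np.radians(i["vfov"]/2))
        s.K=np.array([[f,0,i["cx"]],[0,f,i["cy"]],[0,0,1]]);s.d=i["dist_coeffs"]
        s.R=cv2.Rodrigues(i["rvec"])[0];s.t=i["tvec"].reshape(3,1);s.c=(-s.R.T@s.t).ravel();s.rv=i["rvec"]
    def n(s,p):return cv2.undistortPoints(np.array(p,float).reshape(-1,1,2),s.K,s.d).reshape(-1,2)
    def plane(s,p,z):
        d=np.c_[s.n(p),np.ones(len(s.n(p)))]@s.R
        return s.c+d*((z-s.c[2])/d[:,2:])
    def px(s,P):return cv2.projectPoints(np.array(P,float),s.rv,s.t,s.K,s.d)[0].reshape(-1,2)
S,T=C("side"),C("top")
def tri(a,b):
    X=cv2.triangulatePoints(np.hstack([S.R,S.t]),np.hstack([T.R,T.t]),S.n(a).T,T.n(b).T)
    return (X[:3]/X[3]).T
```

Run:
```python
from h import *
def mk(n,x,y,w,h,f):
    im=cv2.imread(f"pics/{n}0.png");hs=cv2.cvtColor(im,cv2.COLOR_BGR2HSV)
    m=np.zeros(im.shape[:2],np.uint8);m[y:y+h,x:x+w]=(f(im.astype(int),hs)*255).astype(np.uint8)[y:y+h,x:x+w]
    c=max(cv2.findContours(m,0,2)[0],key=cv2.contourArea);q=cv2.boxPoints(cv2.minAreaRect(c))
    ap=cv2.approxPolyDP(c,2.5,True).reshape(-1,2)
    print(n,np.round(q,1).tolist(),ap.tolist())
mk("top",150,150,120,60,lambda i,h:(i[...,1]>150)&(i[...,0]<90))
mk("side",130,190,110,70,lambda i,h:(i[...,1]>130)&(i[...,0]<120)&(i[...,2]>200))
P=tri([(144.5,244),(222.8,201.2)],[(165.2,163.3),(249.2,172.5)]);print("cass",P.round(4),np.linalg.norm(P[0]-P[1]))
L=tri([(364.3,212.3),(430,175.7)],[(418.4,240.6),(536,269.6)]);print("line",L.round(4),np.linalg.norm(L[0]-L[1]))
A=tri([(383,179),(447.7,145.7)],[(425.6,251.4),(551,281.6)]);print("rail",A.round(4),np.linalg.norm(A[0]-A[1]))
for n,X,k in(("cass",P,1),("line",L,1),("rail",A,1)):
    v=X[1]-X[0];print(n,"dir deg",np.degrees(np.arctan2(v[1],v[0])),"mid",X.mean(0))
print("T plane line@.014",T.plane([(418.4,240.6),(536,269.6)],.014).round(4).tolist(),"rail@.0875",T.plane([(425.6,251.4),(551,281.6)],.0875).round(4).tolist())
print("base outer",T.plane([(419,218),(542.5,248),(533,307),(406.5,277)],.01).round(4).tolist())
print("cass@.148 T",T.plane([(165.2,163.3),(249.2,172.5)],.148).round(4).tolist(),"S",S.plane([(144.5,244),(222.8,201.2)],.148).round(4).tolist())
s=r.state();print(s["tcp_pos"])
from scipy.spatial.transform import Rotation as R
print(R.from_quat(np.roll(s["ee_rot"],-1)).as_matrix().round(3))
```

```text
top [[164.6999969482422, 172.3000030517578], [165.0, 166.8000030517578], [248.1999969482422, 171.0], [247.89999389648438, 176.5]] [[165, 167], [248, 175], [248, 171], [246, 176]]
side [[139.6999969482422, 241.5], [221.5, 197.3000030517578], [224.3000030517578, 202.5], [142.5, 246.6999969482422]] [[224, 202], [218, 200], [140, 242], [145, 245]]
cass [[0.6329 0.238  0.149 ]
 [0.6298 0.1175 0.1461]] 0.12057650917459206
line [[ 0.5757 -0.1512  0.0143]
 [ 0.5404 -0.3472  0.0142]] 0.19907648722350896
rail [[ 0.5436 -0.1497  0.0891]
 [ 0.5107 -0.3397  0.0884]] 0.19275043621736587
cass dir deg -91.47653916631509 mid [0.63138207 0.1777568  0.14755855]
line dir deg -100.2238670676581 mid [ 0.55805157 -0.2492047   0.01420525]
rail dir deg -99.82961059716952 mid [ 0.52715291 -0.24470513  0.08872494]
T plane line@.014 [[0.5755, -0.1514, 0.014], [0.5403, -0.3473, 0.014]] rail@.0875 [[0.5436, -0.1501, 0.0875], [0.5107, -0.3401, 0.0875]]
base outer [[0.6153, -0.1519, 0.01], [0.5783, -0.3604, 0.01], [0.4788, -0.3432, 0.01], [0.514, -0.1345, 0.01]]
cass@.148 T [[0.6347, 0.2396, 0.148], [0.6291, 0.1171, 0.148]] S [[0.6321, 0.2369, 0.148], [0.6274, 0.1197, 0.148]]
[ 0.18445995 -0.5441699   0.23056809]
[[ 0.947  0.321 -0.   ]
 [ 0.321 -0.947  0.002]
 [ 0.    -0.002 -1.   ]]
```

Everything checks out against the given sizes: cassette top z≈0.148 and width 0.1206, line z≈0.014, rail z≈0.088. The cassette is centred at (0.631, 0.178) with its normal at −2.2°. The line is centred at (0.558, −0.249) with the rack's x at −10°. Now I'll travel above the cassette.

Careful with the scale: shifts go in shares of 80 cm and turns go in shares of pi rad. That gives: 0.655 m is 0.8188, -0.541 m is -0.6763, -1.206 rad is -0.3839.

Request:
creep_tool:
  ticks: {"steps": [[0.6, 0.8188, -0.6763, 0, -0.3839], [0.6, 0.8188, -0.6763, 0, -0.3839], [0.6, 0.8188, -0.6763, 0, -0.3839], [0.6, 0.8188, -0.6763, 0, -0.3839], [0.6, 0.8188, -0.6763, 0, -0.3839], [0.6, 0.8188, -0.6763, 0, -0.3839], [0.6, 0.8188, -0.6763, 0, -0.3839], [0.6, 0.8188, -0.6763, 0, -0.3839], [0.6, 0.8188, -0.6763, 0, -0.3839], [0.6, 0.8188, -0.6763, 0, -0.3839]]}

```text
t: 1.35
tcp_pos: [0.5138, -0.011, 0.2311]
ee_rot: [0.0, 0.72, 0.694, -0.0]
wrist_force: [0.4, -1.2, -0.0]
opening: 0.6
finger_force: 0.0
```

Create d.py:
```python
# d.py X Y Z yaw_of_tool_y_deg : needed shift in tool axes
from h import *
import sys
from scipy.spatial.transform import Rotation as R
s=r.state();M=R.from_quat(np.roll(s["ee_rot"],-1)).as_matrix()
x,y,z,a=map(float,sys.argv[1:5])
cur=np.degrees(np.arctan2(M[1,1],M[0,1]))
dt=-(np.radians(a-cur)+np.pi)%(2*np.pi)-np.pi
print("tcp",s["tcp_pos"].round(4),"yaw",cur.round(2),"shift",(M.T@(np.array([x,y,z])-s["tcp_pos"])).round(4),"turn",np.arctan2(np.sin(-np.radians(a-cur)),np.cos(np.radians(a-cur))).round(4),"t",s["t"],"F",s["wrist_force"].round(1),"op",round(s["opening"],3))
```

```bash
python3 d.py .6313 .1777 .231 -2.2
```

```text
tcp [ 0.5138 -0.011   0.2311] yaw -2.15 shift [ 0.193   0.1103 -0.    ] turn 0.0008 t 1.35 F [ 0.4 -1.2 -0. ] op 0.6
```

Scaled: 0.193 m is 0.2413, 0.11 m is 0.1375.

Request:
creep_tool:
  ticks: {"steps": [[0.6, 0.2413, 0.1375, 0, 0], [0.6, 0.2413, 0.1375, 0, 0], [0.6, 0.2413, 0.1375, 0, 0], [0.6, 0.2413, 0.1375, 0, 0], [0.6, 0.2413, 0.1375, 0, 0], [0.6, 0.2413, 0.1375, 0, 0]]}

```text
t: 2.1
tcp_pos: [0.6299, 0.1752, 0.2307]
ee_rot: [-0.0, 0.72, 0.694, -0.001]
wrist_force: [-0.6, -0.6, 1.0]
opening: 0.601
finger_force: 0.0
```

```bash
python3 d.py .6313 .1777 .117 -2.2
```

Run:
```python
from h import *
cv2.imwrite("pics/top1.png",r.capture("top")); cv2.imwrite("pics/side1.png",r.capture("side"))
a=cv2.resize(cv2.imread("pics/top1.png")[130:290,130:290],(400,400));b=cv2.resize(cv2.imread("pics/side1.png")[130:330,100:300],(400,400))
cv2.imwrite("pics/c.png",np.hstack([a,b]))
```

```text
tcp [0.6299 0.1752 0.2307] yaw -2.17 shift [0.0027 0.0015 0.1137] turn 0.0004 t 2.1 F [-0.6 -0.6  1. ] op 0.601
```

View pics/c.png

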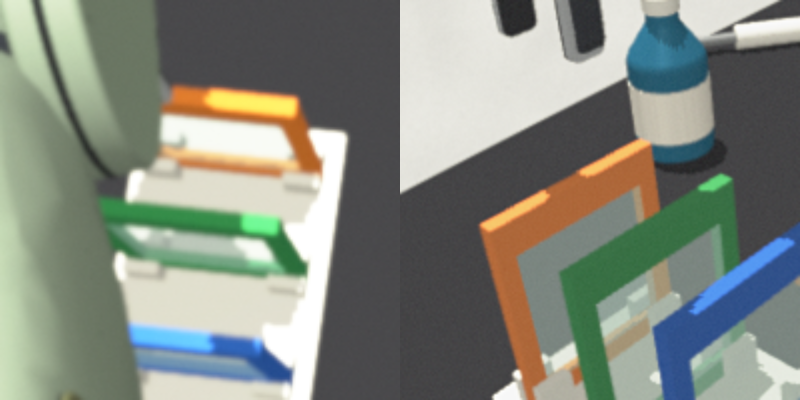

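Side picture: the fingers (crop 515,30 and 580,50) hang above and astride the orange plate, and green and blue are clear. I'll descend and then close.

Scaled: 0.114 m is 0.1425, 0.105 m is 0.1313.

Request:
creep_tool:
  ticks: {"steps": [[0.6, 0, 0, 0.0375, 0], [0.6, 0, 0, 0.075, 0], [0.6, 0, 0, 0.1063, 0], [0.6, 0, 0, 0.1313, 0], [0.6, 0, 0, 0.1425, 0], [0.6, 0, 0, 0.1425, 0], [0.6, 0, 0, 0.1425, 0]]}

```text
t: 3.08
tcp_pos: [0.631, 0.1756, 0.1185]
ee_rot: [0.001, 0.721, 0.693, 0.001]
wrist_force: [-0.4, 1.1, -0.3]
opening: 0.602
finger_force: 0.0
```

```bash
python3 d.py .6313 .1777 .117 -2.2
```

Run:
```python
from h import *
cv2.imwrite("pics/side2.png",r.capture("side"))
cv2.imwrite("pics/d.png",cv2.resize(cv2.imread("pics/side2.png")[130:330,100:300],(600,600)))
```

```text
tcp [0.631  0.1756 0.1185] yaw -2.2 shift [0.0021 0.0002 0.0015] turn 0.0 t 3.075 F [-0.4  1.1 -0.3] op 0.602
```

View pics/d.png

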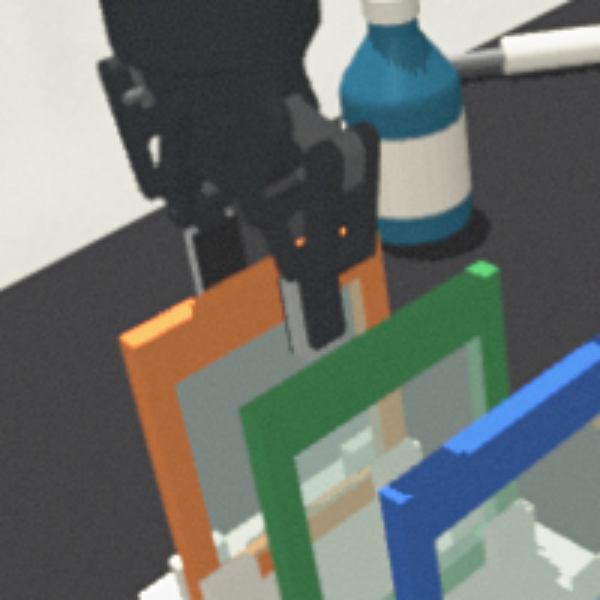

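The fingers straddle the plate: near finger at crop (320,310), far finger behind it at (215,255). Closing.

Scaled: 0.002 m is 0.0025, 0.001 m is 0.0013.

Request:
creep_tool:
  ticks: {"steps": [[0.4, 0.0025, 0, 0.0013, 0], [0.25, 0.0025, 0, 0.0013, 0], [0.15, 0.0025, 0, 0.0013, 0], [0, 0.0025, 0, 0.0013, 0], [0, 0.0025, 0, 0.0013, 0], [0, 0.0025, 0, 0.0013, 0], [0, 0.0025, 0, 0.0013, 0]]}

```text
t: 4.0
tcp_pos: [0.6308, 0.1778, 0.1165]
ee_rot: [0.0, 0.72, 0.694, 0.0]
wrist_force: [1.1, -0.4, 1.0]
opening: 0.109
finger_force: 59.2
```

```bash
python3 d.py .6313 .1777 .117 -2.2
```

```text
tcp [0.6308 0.1778 0.1165] yaw -2.18 shift [-0.0001  0.0006 -0.0005] turn 0.0004 t 4.0 F [ 1.1 -0.4  1. ] op 0.109
```

Scaled: -0.165 m is -0.2063, -0.155 m is -0.1938.

Request:
creep_tool:
  ticks: {"steps": [[0, 0, 0, -0.0125, 0], [0, 0, 0, -0.0313, 0], [0, 0, 0, -0.0563, 0], [0, 0, 0, -0.0875, 0], [0, 0, 0, -0.125, 0], [0, 0, 0, -0.1625, 0], [0, 0, 0, -0.1938, 0], [0, 0, 0, -0.2063, 0], [0, 0, 0, -0.2063, 0]]}

```text
t: 5.12
tcp_pos: [0.6304, 0.1777, 0.2818]
ee_rot: [0.0, 0.72, 0.694, 0.0]
wrist_force: [0.0, 0.3, -2.6]
opening: 0.104
finger_force: 58.8
```

```bash
python3 d.py .5632 -.2502 .2815 -10
```

Run:
```python
from h import *
s=r.state();print(s["finger_force"],s["moment"].round(2))
cv2.imwrite("pics/side3.png",r.capture("side"))
```

```text
tcp [0.6304 0.1777 0.2818] yaw -2.18 shift [-4.302e-01 -5.090e-02  3.000e-04] turn 0.1366 t 5.125 F [ 0.   0.3 -2.6] op 0.104
58.76185476779938 [-0.03 -0.06  0.01]
```

View pics/side3.png

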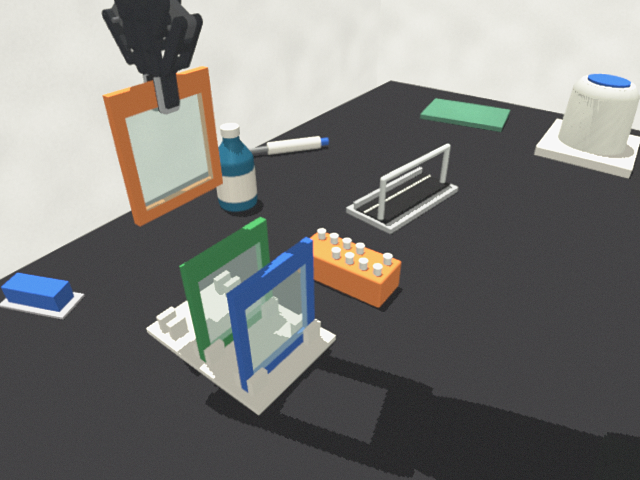

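Orange is held square and clear of the stand, with its bottom at pixel (140–220, 220–180). Green and blue are still standing. Carrying it over now.

Scaled: -0.43 m is -0.5375, -0.051 m is -0.0638, 0.137 rad is 0.0436.

Request:
creep_tool:
  ticks: {"steps": [[0, -0.0188, -0.0025, 0, 0.0032], [0, -0.0625, -0.0075, 0, 0.0064], [0, -0.125, -0.015, 0, 0.0111], [0, -0.1938, -0.0238, 0, 0.0159], [0, -0.2625, -0.0325, 0, 0.0223], [0, -0.3375, -0.0413, 0, 0.0286], [0, -0.4125, -0.05, 0, 0.035], [0, -0.475, -0.0575, 0, 0.0398], [0, -0.5188, -0.0625, 0, 0.0436], [0, -0.5375, -0.0638, 0, 0.0436]]}

```text
t: 6.42
tcp_pos: [0.5617, -0.2523, 0.2803]
ee_rot: [-0.001, 0.767, 0.641, -0.001]
wrist_force: [-0.3, -0.2, -3.4]
opening: 0.104
finger_force: 58.7
```

Request:
creep_tool:
  ticks: {"steps": [[0, 0, 0, 0.025, 0], [0, 0, 0, 0.0625, 0], [0, 0, 0, 0.1, 0], [0, 0, 0, 0.1313, 0], [0, 0, 0, 0.15, 0], [0, 0, 0, 0.15, 0], [0, 0, 0, 0.15, 0]]}

```text
t: 7.3
tcp_pos: [0.5639, -0.2502, 0.1624]
ee_rot: [0.001, 0.766, 0.643, 0.0]
wrist_force: [-0.0, -0.0, -2.2]
opening: 0.107
finger_force: 58.6
```

```bash
python3 d.py .5632 -.2502 .1615 -10
```

Run:
```python
from h import *
a=r.capture("side");b=r.capture("top");cv2.imwrite("pics/side4.png",a);cv2.imwrite("pics/top4.png",b)
cv2.imwrite("pics/e.png",np.hstack([cv2.resize(a[30:250,330:480],(400,587)),cv2.resize(b[180:400,400:550],(400,587))]))
```

```text
tcp [ 0.5639 -0.2502  0.1624] yaw -10.01 shift [-0.0002 -0.0007  0.0009] turn -0.0002 t 7.3 F [-0.  -0.  -2.2] op 0.107
```

View pics/e.png

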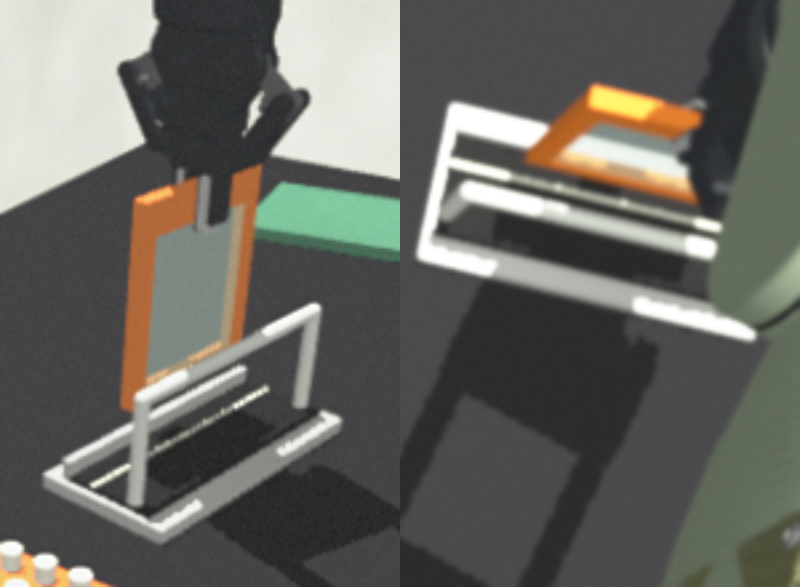

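Plate hangs above the line with its corner at side px ≈(379,184) and top px ≈(448,241). I'll check both against the expected corner position.

Run:
```python
from h import *
a=np.radians(-10);X=np.array([np.cos(a),np.sin(a),0]);Y=np.array([-np.sin(a),np.cos(a),0]);O=np.array([.5639,-.2502,.054])
bl=O+.06*Y-.005*X; br=O-.06*Y-.005*X
tl=bl+[0,0,.14]; tlf=tl+.01*X
P=[bl,tl,tlf,br]
f=330+np.zeros(2)
print("side crop",((S.px(P)-[330,30])/.375).round(0).tolist(),"\ntop crop",((T.px(P)-[400,180])/.375+[400,0]).round(0).tolist())
print(np.array(P).round(4).tolist(), T.plane([(400+127*.375,180+163*.375)],.054),tri([(330+134*.375,30+410*.375)],[(400+127*.375,180+163*.375)]))
```

```text
side crop [[134.0, 412.0], [148.0, 203.0], [135.0, 199.0], [240.0, 356.0]] 
top crop [[526.0, 163.0], [592.0, 106.0], [596.0, 87.0], [724.0, 211.0]]
[[0.5694, -0.1902, 0.054], [0.5694, -0.1902, 0.194], [0.5792, -0.192, 0.194], [0.5486, -0.3084, 0.054]] [[ 0.56919459 -0.19081244  0.054     ]] [[ 0.56908883 -0.19048316  0.05517535]]
```

The match is within 1 mm. Lowering gently until contact.

Scaled: 0.038 m is 0.0475, 0.037 m is 0.0463.

Request:
creep_tool:
  ticks: {"steps": [[0, 0, -0.0006, 0.0125, 0], [0, 0, -0.0006, 0.0275, 0], [0, 0, -0.0006, 0.04, 0], [0, 0, -0.0006, 0.0463, 0], [0, 0, -0.0006, 0.0475, 0], [0, 0, -0.0006, 0.0475, 0]]}

```text
t: 8.15
tcp_pos: [0.563, -0.25, 0.1235]
ee_rot: [0.0, 0.766, 0.643, 0.0]
wrist_force: [-0.5, -0.4, -2.1]
opening: 0.102
finger_force: 58.8
```

Request:
creep_tool:
  ticks: {"steps": [[0, 0, 0, 0.0013, 0], [0, 0, 0, 0.0013, 0]]}

```text
t: 8.4
tcp_pos: [0.5628, -0.25, 0.1225]
ee_rot: [0.0, 0.766, 0.643, 0.0]
wrist_force: [0.3, 0.0, -2.5]
opening: 0.109
finger_force: 58.8
```

Request:
creep_tool:
  ticks: {"steps": [[0, 0, 0, 0.0013, 0], [0, 0, 0, 0.0013, 0]]}

```text
t: 8.65
tcp_pos: [0.563, -0.25, 0.1225]
ee_rot: [0.001, 0.766, 0.643, 0.0]
wrist_force: [-1.8, 2.1, 6.0]
opening: 0.106
finger_force: 59.8
```

```bash
python3 d.py .5632 -.2502 .1225 -10
```

```text
tcp [ 0.563  -0.25    0.1225] yaw -10.02 shift [-0.0001  0.0002 -0.    ] turn -0.0004 t 8.65 F [-1.8  2.1  6. ] op 0.106
```

Contact at the expected height, about 8 N. The tool stays vertical, so I'll loosen the fingers a little and tip the plate back on its leaning edge, guided between the fingers.

Scaled: -0.001 m is -0.0013.

Request:
creep_tool:
  ticks: {"steps": [[0.15, 0, 0, -0.0013, 0], [0.18, 0, 0, -0.0013, 0], [0.18, 0, 0, -0.0013, 0], [0.18, 0, 0, -0.0013, 0]]}

```text
t: 9.15
tcp_pos: [0.5627, -0.2499, 0.1222]
ee_rot: [-0.0, 0.766, 0.643, -0.0]
wrist_force: [-0.2, -0.1, -0.2]
opening: 0.179
finger_force: 0.0
```

Request:
creep_tool:
  ticks: {"steps": [[0.18, 0, -0.0038, 0, 0], [0.19, 0, -0.0075, 0, 0], [0.2, 0, -0.0113, 0, 0], [0.21, 0, -0.015, 0, 0], [0.22, 0, -0.0188, 0, 0], [0.23, 0, -0.0225, 0, 0], [0.24, 0, -0.025, 0, 0], [0.24, 0, -0.025, 0, 0]]}

```text
t: 10.15
tcp_pos: [0.5429, -0.2464, 0.1224]
ee_rot: [0.0, 0.766, 0.643, -0.0]
wrist_force: [0.0, 1.6, -0.7]
opening: 0.241
finger_force: 0.1
```

```bash
python3 d.py .5632 -.2502 .1225 -10;python3 - <<'E'
from h import *
a=r.capture("side");cv2.imwrite("pics/side5.png",a)
cv2.imwrite("pics/f.png",cv2.resize(a[70:245,330:480],(510,595)))
E
```

```text
tcp [ 0.5429 -0.2464  0.1224] yaw -10.03 shift [-0.0002  0.0207 -0.0001] turn -0.0005 t 10.15 F [ 0.   1.6 -0.7] op 0.241
```

View pics/f.png

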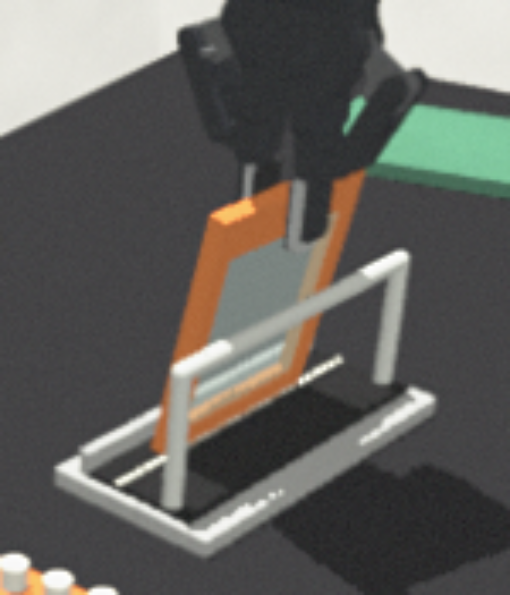

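The plate is leaning about 11°, with its leaning face's lower edge (crop 155,448 to 300,383) on the white line. Continuing to the rail.

Scaled: -0.026 m is -0.0325, -0.024 m is -0.03.

Request:
creep_tool:
  ticks: {"steps": [[0.25, 0, -0.0038, 0, 0], [0.26, 0, -0.0075, 0, 0], [0.27, 0, -0.0113, 0, 0], [0.28, 0, -0.015, 0, 0], [0.29, 0, -0.0188, 0, 0], [0.3, 0, -0.0225, 0, 0], [0.31, 0, -0.0263, 0, 0], [0.32, 0, -0.03, 0, 0], [0.32, 0, -0.0325, 0, 0], [0.32, 0, -0.0325, 0, 0]]}

```text
t: 11.45
tcp_pos: [0.5174, -0.2419, 0.1224]
ee_rot: [0.0, 0.766, 0.643, 0.0]
wrist_force: [-0.6, 0.9, 0.3]
opening: 0.322
finger_force: 0.0
```

```bash
python3 d.py .5632 -.2502 .1225 -10;python3 - <<'E'
from h import *
a=r.capture("side");cv2.imwrite("pics/side6.png",a)
cv2.imwrite("pics/g.png",cv2.resize(a[70:245,330:480],(510,595)))
E
```

```text
tcp [ 0.5174 -0.2419  0.1224] yaw -10.03 shift [-0.0002  0.0466 -0.0001] turn -0.0006 t 11.45 F [-0.6  0.9  0.3] op 0.322
```

View pics/g.png

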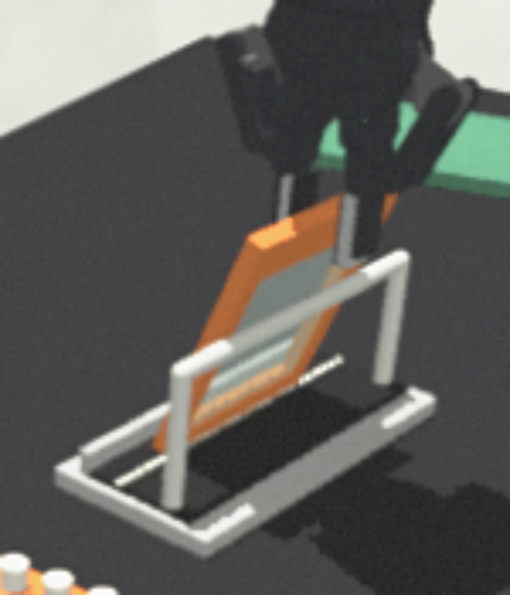

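The plate now rests on the rail with its lower edge still on the line and no finger force. I'll open slowly, rise clear, and check.

Scaled: -0.14 m is -0.175, -0.1 m is -0.125.

Request:
creep_tool:
  ticks: {"steps": [[0.36, 0, 0, 0, 0], [0.42, 0, 0, 0, 0], [0.5, 0, 0, 0, 0], [0.6, 0, 0, 0, 0], [0.6, 0, 0, 0, 0], [0.6, 0, 0, -0.0125, 0], [0.6, 0, 0, -0.0375, 0], [0.6, 0, 0, -0.075, 0], [0.6, 0, 0, -0.125, 0], [0.6, 0, 0, -0.175, 0]]}

```text
t: 12.75
tcp_pos: [0.5174, -0.2419, 0.2643]
ee_rot: [0.0, 0.766, 0.643, 0.0]
wrist_force: [0.5, 0.8, -0.1]
opening: 0.599
finger_force: 0.0
```

Request:
creep_tool:
  ticks: {"steps": [[0.6, -0.0375, -0.0375, -0.05, 0], [0.6, -0.075, -0.075, -0.075, 0], [0.6, -0.125, -0.125, -0.075, 0], [0.6, -0.1625, -0.1625, -0.075, 0], [0.6, -0.1875, -0.1875, -0.075, 0], [0.6, -0.1875, -0.1875, -0.075, 0], [0.6, -0.1875, -0.1875, -0.075, 0], [0.6, -0.1875, -0.1875, -0.075, 0]]}

```text
t: 13.75
tcp_pos: [0.3444, -0.363, 0.3224]
ee_rot: [0.0, 0.766, 0.643, 0.0]
wrist_force: [-0.7, -0.1, 0.6]
opening: 0.602
finger_force: 0.0
```

Run:
```python
from h import *
a=r.capture("side");b=r.capture("top");cv2.imwrite("pics/side7.png",a);cv2.imwrite("pics/top7.png",b)
cv2.imwrite("pics/i.png",np.hstack([cv2.resize(a[90:240,335:470],(400,444)),cv2.resize(b[190:340,415:550],(400,444))]))
w=np.radians(-10);X=np.array([np.cos(w),np.sin(w),0]);Y=np.array([-np.sin(w),np.cos(w),0]);O=np.array([.5583,-.2493,.014])
t=np.radians(20);u=-np.sin(t)*X+[0,0,np.cos(t)];n=np.cos(t)*X+[0,0,np.sin(t)]
P=[O+.06*Y,O-.06*Y,O+.06*Y+.14*u,O-.06*Y+.14*u,O+.06*Y+.14*u+.01*n,O-.06*Y+.14*u+.01*n]
print(((S.px(P)-[335,90])*400/135).round().tolist(),"\n",((T.px(P)-[415,190])*400/135+[400,0]).round().tolist())
```

```text
[[130.0, 339.0], [247.0, 273.0], [215.0, 157.0], [337.0, 100.0], [202.0, 146.0], [324.0, 91.0]] 
 [[479.0, 167.0], [689.0, 218.0], [521.0, 210.0], [772.0, 271.0], [527.0, 190.0], [778.0, 251.0]]
```

View pics/i.png

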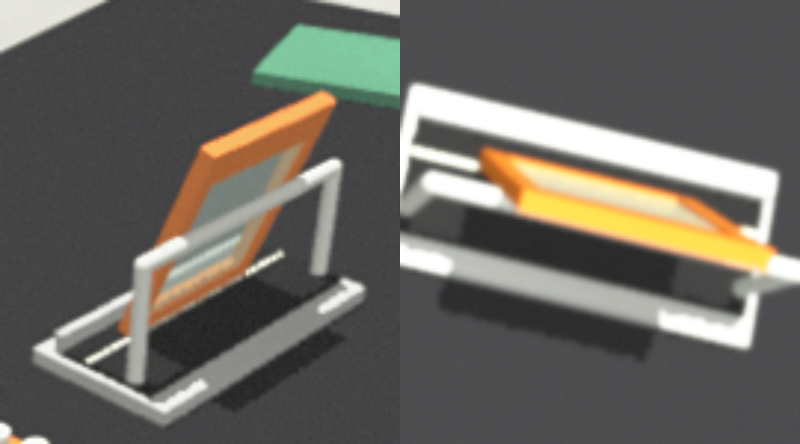

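The plate leans on the rail alone, with corners within about 1 px of the 20° prediction (top-left predicted (521,210), seen (518,208)). The lower edge is on the line. Last check is the bystanders and any drift, then hand in.

Request:
creep_tool:
  ticks: {"steps": [[0.6, 0, 0, 0, 0], [0.6, 0, 0, 0, 0], [0.6, 0, 0, 0, 0], [0.6, 0, 0, 0, 0], [0.6, 0, 0, 0, 0], [0.6, 0, 0, 0, 0], [0.6, 0, 0, 0, 0], [0.6, 0, 0, 0, 0]]}
  lines: "1,1"

```text
t: 14.85
```

Run:
```python
from h import *
n=r.capture("side").astype(int)
d=lambda f,y,x:np.abs(cv2.imread(f)[y,x].astype(int)-n[y,x]).mean().round(2)
print("rack drift",d("pics/side7.png",slice(90,240),slice(335,470)))
g=lambda i,a,b:[cv2.minAreaRect(cv2.findNonZero(cv2.inRange(cv2.cvtColor(i.astype(np.uint8),cv2.COLOR_BGR2HSV)[210:400,170:330],(h-10,140,60),(h+10,255,255)))) for h in(a,b)]
print(g(cv2.imread("pics/side0.png"),66,110),"\n",g(n,66,110))
r.sign_off()
```

```text
rack drift 2.05
[((26.91924285888672, 101.34712219238281), (17.21112060546875, 92.26592254638672), 4.351077556610107), ((100.0, 90.0), (180.0, 86.0), 90.0)] 
 [((27.13226890563965, 101.22889709472656), (17.802385330200195, 92.34716033935547), 4.969740867614746), ((100.0, 90.0), (180.0, 86.0), 90.0)]
the job is handed in; nothing more can be done
```

The orange cassette is on the drain rack, lower edge on the white line and leaning on the rail at about 20° (corners within about 1–2 px of prediction). It was not dropped and showed no visible slide in the second I watched; blue and green still stand in their slots, and the job was handed in at about 15 s.

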